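# Find the slot with the right drag in a printed fit test

### The job

Three slots in the sloping white test print look alike, but one grips the blue-handled feeler blade too loosely, one too tightly and one with a light drag. Find the light-drag slot by sliding the blade in and feeling it, and leave the blade standing fully home in that slot, let go. Leave everything else on the table where it is.

Things in the scene. Friction and masses are not known exactly. Their poses are not given: they have to be found in the camera images.
- blade: Feeler blade, upright in a holder slot at first: steel 4 mm thick (y), 20 wide (x), 50 long, its last 12 mm thinning to 2 mm, below a blue handle 14 mm thick (y), 30 wide (x), 72 long with a white band near the top. Origin: middle of the handle's lower end (shoulder), which rests on the holder's top; z up the handle. 55 to 90 g. The same after half a turn about z.
- blade_grip (a point): Point on the middle of the blue handle's thickness and width, 42 mm above its shoulder; axes as the blade's.
- blade_shoulder (a point): Middle of the blue handle's lower end: 50 mm from the blade's point.
- holder: Fixed plywood holder 108 x 44 mm, 66 mm high, origin at the centre of its underside; two slots 8 x 24 mm lie 27 mm either side of the centre along its x. The blade stands in one, a red-handled scraper of the same shape in the other.
- coupon: White test print, fixed on a plywood stand, 140 mm long (y), 50 across (x), 60 deep. Origin: middle of the flat sloping face with the slot mouths, 92 mm above the table. z points square out of that face (up and roughly away from the robot, within 25 degrees, 28 degrees from vertical); y runs along the row of slots, which lie at y = 45, 0 and -45 mm and go in along -z.
- slot_a (a point): Centre of the mouth of the slot at y = 45 mm, in the sloping face. Mouth 8 mm (y) by 24 mm (x), 56 deep, so the blade enters with 2 mm to spare each side; the handle cannot enter and stops, fully home, on the face. Inside, the -y side is a fixed wall, the +y side a sprung grey tongue that ramps in to leave a 1.5 mm gap from 23 mm down and yields sideways.
- slot_b (a point): The same for the middle slot, y = 0. Which slot is which changes each time and the eye cannot tell. With the blade in past 35 mm, the loose tongue squeezes it sideways with under 1 N; the light-drag one with 3 to 7 N (pushing in takes less than 10 N); in the tight one (15 N and more) pushing in passes 14 N before the blade is 30 mm deep.
- slot_c (a point): The same for the slot at y = -45 mm.
- scraper: Red-handled scraper with a black band, the same size and shape as the feeler blade, origin at its handle's lower end. Bystander.
- glue: White glue bottle, 44 mm across and 150 mm high, standing between holder and test print; origin under it. Bystander.
- jar: Amber jar 60 mm across, 75 mm high; origin under it. Bystander.
- spool: Green spool lying flat, 100 mm across, 50 mm high; origin under it. Bystander.
- panel: White ribbed panel lying flat, 150 x 110 x 12 mm; origin under its centre. Bystander.
- frame: Small white ribbed panel lying flat, 90 x 70 x 12 mm; origin under its centre. Bystander.
- bracket: White angle bracket 50 x 40 x 45 mm; origin under it. Bystander.
There are look-alikes about, which are no part of the job. What is shaped like the blade but turquoise or yellow is not meant.

How it is judged:
By the outcome, as a careful person would: the job done as asked, in the order asked, and still so for the second after the job is handed in, with the robot touching nothing.
It also fails if it takes over 58 s, if anything falls off the work surface, if the arm or the gripper's body presses on something with over 40 N, if the wrist force passes 120 N, or if a joint passes its speed limit or range.

### The arm

A 6-joint arm with a two-finger parallel gripper is mounted at the origin on the work surface. World frame = base frame: x ahead of the robot, y to its left, z up, the work surface at z = 0. Lengths are in m, angles in rad, forces in N, time in s.
With the tool pointing down it reaches from about 0.225 to 0.875 m from the base axis. Payload 3.4 kg.
Tool frame: the origin (TCP) lies at the very end of the fingers, on their centre line; the grasp point (between the pads) lies behind it (r.hold_point_z is the z of the grasp point in the tool frame, in m); z points along the fingers, x is the direction in which the jaws open and shut, and the axes are right-handed (so a half turn about z gives the same grasp; the last joint's range is limited). The gripper opens to 85 mm and grips with 20 to 120 N. Pads are 22 mm wide; open, the fingers measure 114 mm over their backs; the gripper's body (76 mm by 85 mm) begins 54 mm behind the grasp point. The pads swing forward as they close: fully open they stand 13 mm farther back than shut.
Start: joints at [-1.416, 0.276, 1.505, -0, 1.361, -0.121], TCP at [0.157, -0.553, 0.231] pointing down, gripper open.
Joint ranges: [-2.89, 2.89], [-0.75, 2.08], [0.22, 2.7], [-1.18, 4.32], [0.11, 2.71], [-2.7, 2.7]. Speed limits (rad/s): [2.57, 2.57, 3.14, 3.14, 3.14, 3.14].

### API

Orientations are given as a rotation vector (axis times angle).
In Python, from plant import r, eyes, order gives the robot as it stands.
- The arm moves only by the tool play_rows, never from a script. Its argument "deltas" is a list of rows, each an object with "linear": the shift along the tool's x, y, z in mm, a list of three; "twist": the turn, a rotation vector about the tool's x, y, z in rad, a list of three; "hand": the finger opening in mm, from 0 to 85.4. In form: [{"linear": [dx, dy, dz], "twist": [rx, ry, rz], "hand": hand}, ...]. A call has exactly 8 rows; each row is the pose to reach, as a shift and turn from the pose measured when the call began, along the tool's axes at that moment; what a row does not reach only later rows make up. A row lasts 1/8 s, in which the tool goes at most 62.5 mm and 10.7 degrees, less where a joint would pass 70% of its speed; a pose out of reach is approached as far as the arm can. A call with a gripper value outside its range is refused whole. The fingers move at their own pace and stop on an object; the grip force is fixed at half the most. Time passes only in rows, so rows that repeat a pose let the fingers close, or fill a call up. It gives the time, the measured TCP pose, the force and the opening at its end, in the units of the state.
- r.state(): the state, without advancing time (a new reading comes with each control period).
- eyes.camera(name): name is "scene" or "top" or "wrist"; returns a dict with "image" (384x512x3 uint8, red, green, blue), "camera_matrix" (3x3 intrinsics, pixels), "position" and "attitude" of the camera in the world; the wrist camera has in their place "hand_eye" (4x4, takes a point from camera to tool coordinates, whose origin is the TCP and whose axes are the tool frame's). Camera axes: x right, y down, z forward; pixel columns grow to the right and rows downward; lengths in m; the calibration is good to about 2 mm. A picture is of the moment at which its call begins: read the wrist's pose just before it. There is no depth.
- order.sign_off(): hands the job in, once; it reports no verdict.
The state is a dict: "t": time; "joints": joint angles; "dq": joint speeds; "effort": joint torques, N m; "tool_pos": TCP position; "tcp_rot": TCP orientation; "force": force on the tool from outside, world axes, zero at the start; "moment": the same for the moment, N m; "opening": opening from 0.0 (shut) to 1.0 (fully open).
Only numpy, scipy, OpenCV 4.12 (cv2) and the standard library are available. Lean on these libraries where they do the work, as an engineer would, in place of code of your own. Each camera call takes 0.05 s, during which the arm holds its last target.

## Working session

There is one attempt and no reset: what is moved stays moved. The work goes in short steps, Python scripts to look and compute and a tool call to move; the robot and the scene stay as the last step left them, time stands still between calls to the robot, and variables do not carry over. Pictures are saved under pics/ and viewed, and the job is handed in when it is done.

Besides the shell and the picture viewer there is one more tool, called after ">>>" by a JSON object that holds its "fn" and its "kwargs". play_rows: Moves the arm, as the interface text tells. Its arguments: {"type":"object","properties":{"deltas":{"type":"array"}},"required":["deltas"]}

```bash
ls; mkdir -p pics
python3 - <<'E'
from plant import r,eyes,order
import cv2,numpy as np
s=r.state();print(s,r.hold_point_z)
for n in ["scene","top","wrist"]:
    c=eyes.camera(n);cv2.imwrite(f"pics/{n}0.png",c["image"][:,:,::-1])
    print(n,{k:np.round(v,4).tolist() for k,v in c.items() if k!="image"})
E
```

```text
pics
{'t': 0.0, 'joints': array([-1.41599938e+00,  2.76633951e-01,  1.50614627e+00, -1.38812374e-05,
        1.36070587e+00, -1.21003558e-01]), 'dq': array([0.0015056 , 0.0011746 , 0.00149855, 0.00052352, 0.00073932,
       0.00055081]), 'effort': array([ 4.53495286e-04, -4.16774118e+01, -2.45813048e+01, -1.95232758e-05,
        1.10033015e-02, -5.31151784e-06]), 'tool_pos': array([ 0.15648747, -0.55274071,  0.23041227]), 'tcp_rot': array([-2.50468055e+00,  1.89419354e+00,  2.15223140e-03]), 'force': array([ 0.62241239, -0.33289207, -0.2507696 ]), 'moment': array([-0.02513652, -0.06010923, -0.00917336]), 'opening': 1.0015389024210821} -0.0187
scene {'camera_matrix': [[355.66, 0.0, 253.8809], [0.0, 355.66, 191.2511], [0.0, 0.0, 1.0]], 'position': [0.9332, -0.5786, 0.6269], 'attitude': [-2.1224, -0.6518, 0.3594]}
top {'camera_matrix': [[425.8699, 0.0, 253.0214], [0.0, 425.8699, 193.5602], [0.0, 0.0, 1.0]], 'position': [0.3126, 0.0271, 1.4836], 'attitude': [-2.1733, 2.1146, -0.1513]}
wrist {'camera_matrix': [[326.958, 0.0, 261.3925], [0.0, 326.958, 188.0791], [0.0, 0.0, 1.0]], 'hand_eye': [[1.0, -0.0009, 0.0006, -0.0009], [0.0007, 0.9443, 0.3291, -0.0843], [-0.0008, -0.3291, 0.9443, -0.143], [0.0, 0.0, 0.0, 1.0]]}
```

View pics/scene0.png

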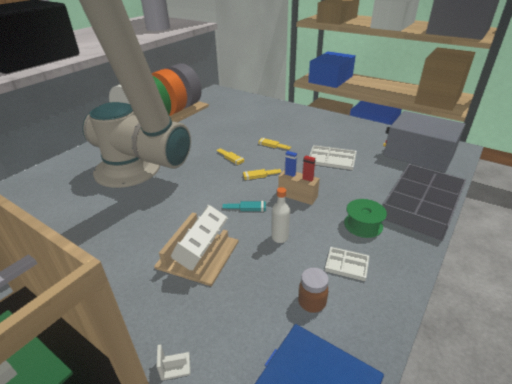

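View pics/top0.png

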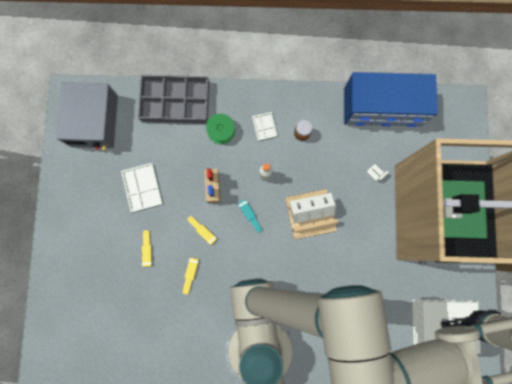

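View pics/wrist0.png

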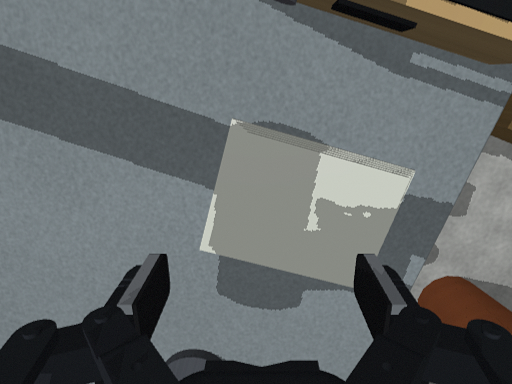

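The top view shows the holder at about (212,185), with the red handle at (210,175) and the blue at (211,190). The print is at (313,207), the glue at (265,170), and the turquoise (250,216) and yellow tools lie flat. In the scene view the blue handle is at (291,162), red at (309,168) and the print at (200,237). I'll enlarge these.

```bash
cat > h.py <<'E'
import numpy as np,cv2
from scipy.spatial.transform import Rotation as R
from scipy.optimize import least_squares
from plant import r,eyes,order
def crop(img,x0,y0,x1,y1,k,name):
    cv2.imwrite("pics/"+name,cv2.resize(img[y0:y1,x0:x1,::-1],None,fx=k,fy=k,interpolation=cv2.INTER_CUBIC))
def camT(c,s=None):
    if "hand_eye" in c:
        T=np.eye(4);T[:3,:3]=R.from_rotvec(s["tcp_rot"]).as_matrix();T[:3,3]=s["tool_pos"];return T@c["hand_eye"]
    T=np.eye(4);T[:3,:3]=R.from_rotvec(c["attitude"]).as_matrix();T[:3,3]=c["position"];return T
def ray(c,T,uv):
    K=c["camera_matrix"];d=np.array([(uv[0]-K[0,2])/K[0,0],(uv[1]-K[1,2])/K[1,1],1]);return T[:3,3],T[:3,:3]@d
def onz(c,T,uv,z):
    p,d=ray(c,T,uv);return p+d*(z-p[2])/d[2]
def proj(c,T,P):
    K=c["camera_matrix"];q=(np.atleast_2d(P)-T[:3,3])@T[:3,:3];return np.c_[K[0,0]*q[:,0]/q[:,2]+K[0,2],K[1,1]*q[:,1]/q[:,2]+K[1,2]]
E
python3 - <<'E'
from h import *
s=eyes.camera("scene")["image"];t=eyes.camera("top")["image"]
crop(s,150,190,250,290,7,"s1.png");crop(s,270,140,330,210,8,"s2.png");crop(t,280,180,350,245,9,"t1.png");crop(t,190,155,280,220,8,"t2.png")
E
```

```text
(no output)
```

View pics/s1.png

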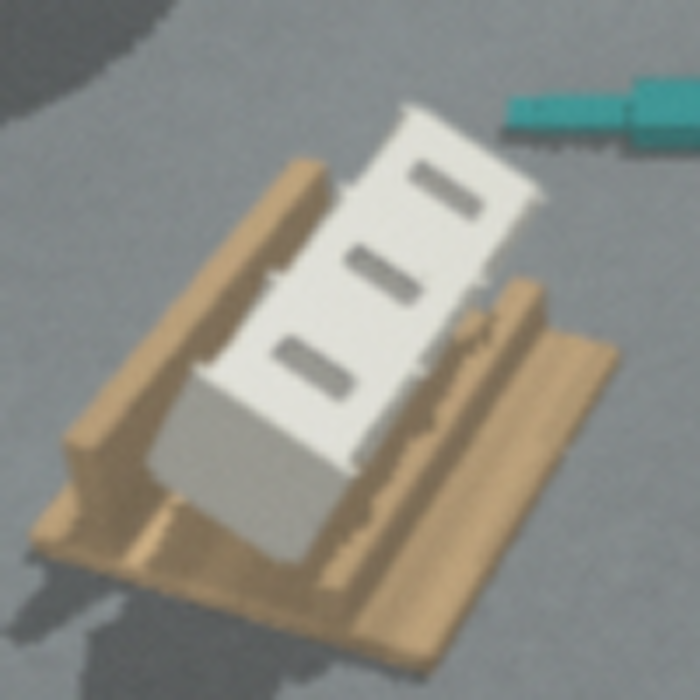

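View pics/s2.png

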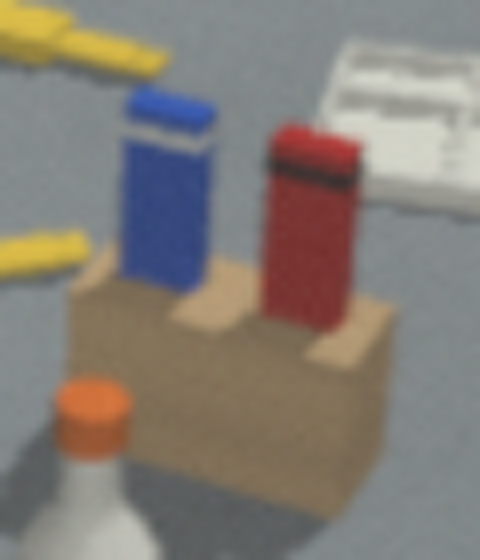

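View pics/t1.png

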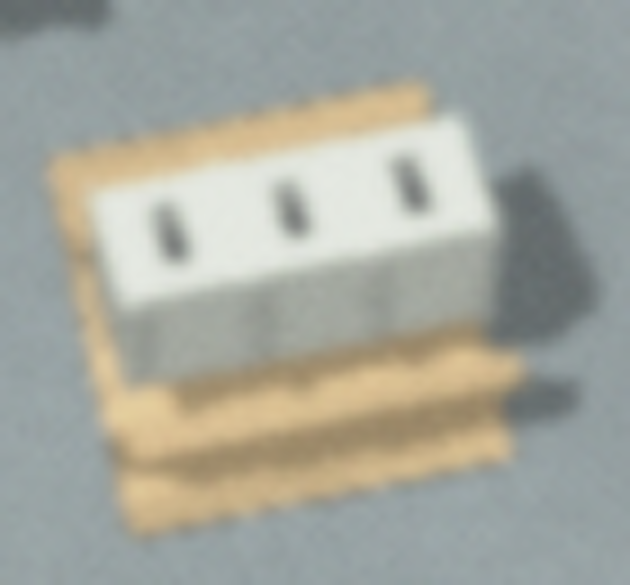

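View pics/t2.png

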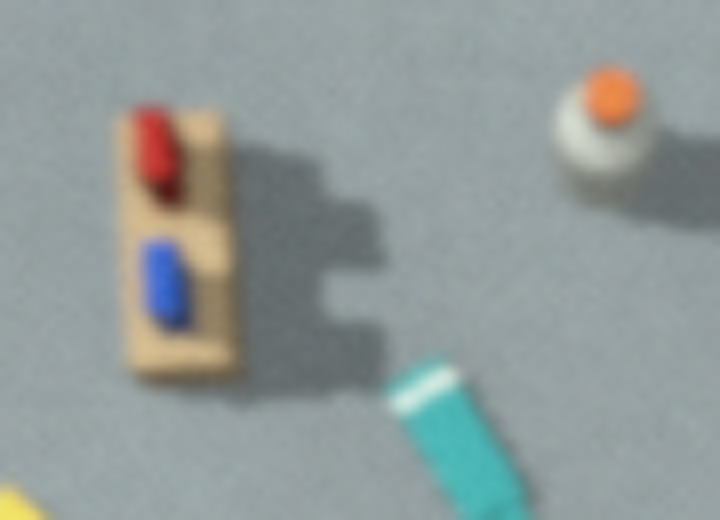

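```bash
cat > fit.py <<'E'
from h import *
def un(p,o,k): return (np.array(p)+.5)/k-.5+np.array(o)
def Rc(yaw,tilt=np.radians(28)): return R.from_euler("ZY",[yaw,tilt]).as_matrix()
L=np.array([[25,70,0],[25,-70,0],[-25,-70,0],[-25,70,0],[0,45,0],[0,0,0],[0,-45,0]])/1000
def fitc(obs,x0=(0.42,-0.12,0.1),free_t=False):
    # obs list (c,T,idx,uv)
    def f(x):
        M=Rc(x[2],x[3] if free_t else np.radians(28));P=L@M.T+[x[0],x[1],0.092 if not free_t else x[4]]
        return np.concatenate([((proj(c,T,P[i])-uv)*w).ravel() for c,T,i,uv,w in obs])
    return least_squares(f,list(x0)+([np.radians(28),.092] if free_t else []))
E
python3 - <<'E'
from fit import *
c=eyes.camera("scene");t=eyes.camera("top");Tc,Tt=camT(c),camT(t)
# idx order: x+ y+ (far-left in top), x+ y-, x- y-, x- y+
tp=un([(95,190),(460,117),(495,218),(122,305),(170,232),(293,208),(412,185)],(280,180),9)
sp=un([(542,192),(352,470),(202,372),(408,105),(446,190),(383,274),(313,368)],(150,190),7)
for obs in ([(t,Tt,range(7),tp,1)],[(c,Tc,range(7),sp,1)],[(t,Tt,range(7),tp,1),(c,Tc,range(7),sp,1)]):
  for ft in (0,1):
    q=fitc(obs,free_t=ft);print(ft,np.round(q.x,4),"deg",np.degrees(q.x[2]),"rms",np.sqrt(np.mean(q.fun**2)))
# holder
h=un([(118,118),(222,112),(236,370),(130,378)],(190,155),8)
P=np.array([onz(t,Tt,u,.066) for u in h]);print(np.round(P,4),P.mean(0),[np.linalg.norm(P[i]-P[(i+1)%4]) for i in range(4)])
d=P[0]-P[3]+P[1]-P[2];print("holder yaw",np.degrees(np.arctan2(d[1],d[0])))
print("blue top",onz(t,Tt,un((158,277),(190,155),8),.138))
print("glue cap",onz(t,Tt,un((612,95),(190,155),8),.15))
# scene: blue top center
print("scene blue top",onz(c,Tc,un((172,105),(270,140),8),.138), "shoulder",onz(c,Tc,un((160,280),(270,140),8),.066))
E
```

```text
0 [ 0.4911 -0.1592  0.2349] deg 13.459762039501676 rms 0.2961208979758894
1 [ 0.4925 -0.1608  0.2348  0.4943  0.0806] deg 13.451164970326234 rms 0.2753106931314911
0 [ 0.4919 -0.1565  0.2457] deg 14.080060654745882 rms 0.5578086637958098
1 [ 0.4933 -0.1578  0.2468  0.4911  0.0937] deg 14.141104633728418 rms 0.5557837761913167
0 [ 0.4918 -0.1575  0.2426] deg 13.8987664046362 rms 0.5782976561990131
1 [ 0.4922 -0.1578  0.2431  0.491   0.093 ] deg 13.931112287437385 rms 0.5617287151129244
[[0.5983 0.2035 0.066 ]
 [0.6021 0.1595 0.066 ]
 [0.492  0.1492 0.066 ]
 [0.4874 0.1936 0.066 ]] [0.54493806 0.17645294 0.066     ] [np.float64(0.044164775191395736), np.float64(0.11057995509536116), np.float64(0.044557095731433044), np.float64(0.11135282950849694)]
holder yaw 5.216759236753681
blue top [0.51948458 0.17569248 0.138     ]
glue cap [ 0.59606463 -0.00377015  0.15      ]
scene blue top [0.5227768  0.17605598 0.138     ] shoulder [0.5215016  0.17564914 0.066     ]
```

Run:
```python
from h import *
print([a for a in dir(r) if a[0]!='_'],[a for a in dir(eyes) if a[0]!='_'])
s=r.state();M=R.from_rotvec(s["tcp_rot"]).as_matrix();print(np.round(M,3),s["joints"])
```

```text
['PlanningError', 'hold_point_z', 'state'] ['camera']
[[ 0.272 -0.962 -0.   ]
 [-0.962 -0.272  0.   ]
 [-0.     0.    -1.   ]] [-1.41598906e+00  2.76066832e-01  1.50518620e+00 -4.70162909e-05
  1.36067727e+00 -1.20964691e-01]
```

```bash
cat >> fit.py <<'E'
C0=np.array([0.4918,-0.1575,0.092]);CY=0.2426;HY=np.radians(5.2)
def Rtool(zc,yc): # tool z=-zc, tool x=-yc
    z=-zc;x=-yc;return np.c_[x,np.cross(z,x),z]
def Rhold(yaw=None):
    a=HY if yaw is None else yaw;return Rtool(np.array([0,0,1.]),np.array([-np.sin(a),np.cos(a),0]))
def Rcoup(yaw=None,tilt=np.radians(28)):
    M=Rc(CY if yaw is None else yaw,tilt);return Rtool(M[:,2],M[:,1])
def delta(p,Rt,s=None):
    s=s or r.state();M=R.from_rotvec(s["tcp_rot"]).as_matrix()
    l=M.T@(np.array(p)-s["tool_pos"])*1000;w=R.from_matrix(M.T@Rt).as_rotvec()
    print("linear",np.round(l,1).tolist(),"twist",np.round(w,4).tolist())
E
python3 - <<'E'
from fit import *
delta([.518,.174,.25],Rhold())
E
```

```text
linear [-601.3, -545.8, -18.7] twist [0.0, 0.0003, 0.185]
```

>>> {"fn": "play_rows", "kwargs": {"deltas": [{"linear": [-40,-36,-30],"twist": [0,0,0.02],"hand": 85},{"linear": [-80,-72,-50],"twist": [0,0,0.04],"hand": 85},{"linear": [-120,-109,-60],"twist": [0,0,0.06],"hand": 85},{"linear": [-160,-145,-60],"twist": [0,0,0.08],"hand": 85},{"linear": [-200,-181,-60],"twist": [0,0,0.09],"hand": 85},{"linear": [-240,-218,-60],"twist": [0,0,0.1],"hand": 85},{"linear": [-280,-254,-60],"twist": [0,0,0.11],"hand": 85},{"linear": [-320,-290,-60],"twist": [0,0,0.12],"hand": 85}]}}

```text
t: 1.35
tool_pos: [0.349, -0.1647, 0.2915]
tcp_rot: [-2.386, 2.042, -0.002]
force: [2.3, -1.4, -0.5]
opening: 0.997
```

Run:
```python
from fit import *
s=r.state();print(s["t"],s["tool_pos"],s["joints"]);delta([.518,.174,.25],Rhold())
```

```text
1.35 [ 0.34897278 -0.16474484  0.29152214] [-6.22262461e-01 -5.05316281e-02  1.73961925e+00  3.92817938e-04
  1.45150439e+00  7.93497127e-01]
linear [-308.6, -219.3, 41.6] twist [-0.001, -0.0004, 0.0642]
```

>>> {"fn": "play_rows", "kwargs": {"deltas": [{"linear": [-44,-31,0],"twist": [0,0,0.01],"hand": 85},{"linear": [-88,-62,0],"twist": [0,0,0.02],"hand": 85},{"linear": [-132,-94,10],"twist": [0,0,0.03],"hand": 85},{"linear": [-176,-125,20],"twist": [0,0,0.04],"hand": 85},{"linear": [-220,-156,30],"twist": [0,0,0.05],"hand": 85},{"linear": [-264,-188,40],"twist": [0,0,0.064],"hand": 85},{"linear": [-308.6,-219.3,41.6],"twist": [0,0,0.064],"hand": 85},{"linear": [-308.6,-219.3,41.6],"twist": [0,0,0.064],"hand": 85}]}}

```text
t: 2.35
tool_pos: [0.5192, 0.1771, 0.2491]
tcp_rot: [-2.324, 2.113, 0.0]
force: [-1.3, -0.1, -0.9]
opening: 0.994
```

Run:
```python
from fit import *
s=r.state();print(s["t"],s["tool_pos"],s["joints"],s["force"]);c=eyes.camera("wrist")
cv2.imwrite("pics/w1.png",c["image"][:,:,::-1]); T=camT(c,s); np.savez("w1.npz",T=T)
print(proj(c,T,[[.518,.174,.138]]))
```

```text
2.35 [0.51917589 0.17711219 0.24909466] [2.01481507e-01 2.25901678e-01 1.53008636e+00 6.45919645e-04
 1.38479226e+00 1.67699197e+00] [-1.32442444 -0.1149886  -0.92521383]
[[265.87122752 184.87061087]]
```

View pics/w1.png

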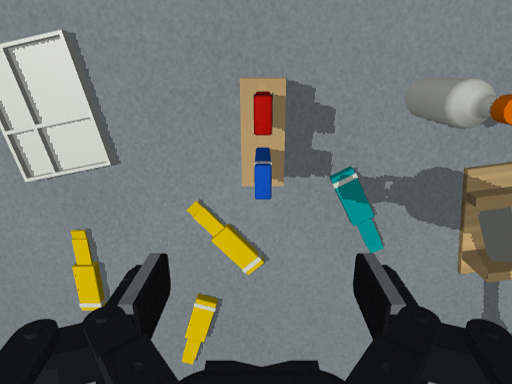

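The wrist view shows the blue handle with its white band at about (263,175) in the holder. The red scraper is at (263,113), and the turquoise and yellow tools are lying flat. The blue one is the tool I want.

Run:
```python
from fit import *
im=cv2.imread("pics/w1.png")[:,:,::-1];crop(im,225,70,305,210,5,"w1c.png")
```

```text
(no output)
```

View pics/w1c.png

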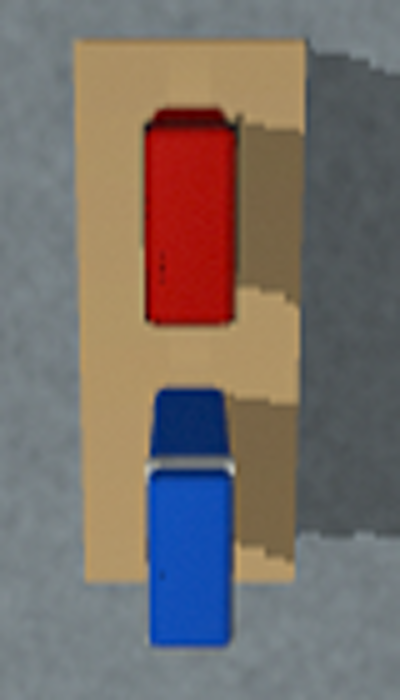

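Run:
```python
from fit import *
T=np.load("w1.npz")["T"];c=dict(camera_matrix=np.array([[326.958,0,261.3925],[0,326.958,188.0791],[0,0,1.]]))
def q(pts,z,n):
    P=np.array([onz(c,T,un(p,(225,70),5),z) for p in pts]);d=(P[0]+P[1]-P[2]-P[3])/2;w=(P[0]+P[3]-P[1]-P[2])/2
    print(n,P.mean(0).round(4),"len",np.linalg.norm(d).round(4),"wid",np.linalg.norm(w).round(4),"yaw",np.degrees(np.arctan2(d[1],d[0])).round(2))
q([(149,470),(233,470),(232,646),(150,646)],.138,"blue");q([(147,128),(236,128),(234,323),(147,323)],.138,"red");q([(75,40),(306,38),(294,580),(86,580)],.066,"holder")
delta([.5182,.1735,.089],Rhold())
```

```text
blue [0.5206 0.1768 0.138 ] len 0.0302 wid 0.0136 yaw 5.49
red [0.5738 0.1819 0.138 ] len 0.0293 wid 0.0134 yaw 5.19
holder [0.5466 0.1791 0.066 ] len 0.108 wid 0.0437 yaw 5.43
linear [1.6, 0.1, 160.3] twist [0.0004, -0.0008, 0.0031]
```

```bash
sed -i 's/HY=np.radians(5.2)/HY=np.radians(5.4)/' fit.py
python3 - <<'E'
from fit import *
delta([.5204,.1765,.0893],Rhold())
E
```

```text
linear [-1.2, -2.4, 160.0] twist [0.0004, -0.0008, -0.0004]
```

>>> {"fn": "play_rows", "kwargs": {"deltas": [{"linear": [-0.5,-1,40],"twist": [0,0,0],"hand": 85},{"linear": [-1.2,-2.4,80],"twist": [0,0,0],"hand": 70},{"linear": [-1.2,-2.4,115],"twist": [0,0,0],"hand": 60},{"linear": [-1.2,-2.4,145],"twist": [0,0,0],"hand": 50},{"linear": [-1.2,-2.4,160],"twist": [0,0,0],"hand": 40},{"linear": [-1.2,-2.4,160],"twist": [0,0,0],"hand": 30},{"linear": [-1.2,-2.4,160],"twist": [0,0,0],"hand": 24},{"linear": [-1.2,-2.4,160],"twist": [0,0,0],"hand": 24}]}}

```text
t: 3.4
tool_pos: [0.5213, 0.1766, 0.0906]
tcp_rot: [-2.322, 2.114, -0.003]
force: [-0.1, 0.9, -0.7]
opening: 0.279
```

Run:
```python
from fit import *
s=r.state();print(s["t"],s["tool_pos"],s["force"],s["moment"]);delta([.5204,.1765,.0893],Rhold());c=eyes.camera("wrist")
cv2.imwrite("pics/w2.png",c["image"][:,:,::-1])
```

```text
3.4 [0.52133227 0.17662685 0.0906393 ] [-0.12458319  0.85755684 -0.67940311] [-0.02600294  0.07325928  0.002967  ]
linear [0.0, 0.9, 1.3] twist [-0.0024, -0.0006, -0.0004]
```

View pics/w2.png

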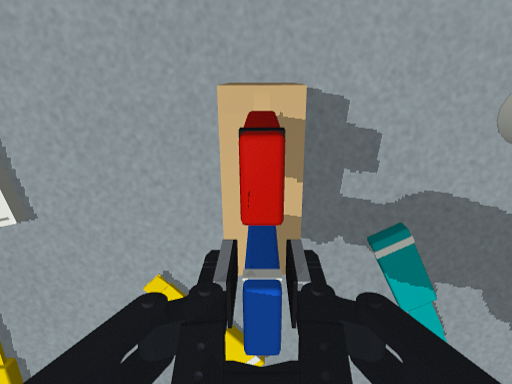

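The blue handle sits between the pads at about (262,290), centred left to right. Closing now.

>>> {"fn": "play_rows", "kwargs": {"deltas": [{"linear": [0,0.9,1.0],"twist": [0,0,0],"hand": 18},{"linear": [0,0.9,1.0],"twist": [0,0,0],"hand": 12},{"linear": [0,0.9,1.0],"twist": [0,0,0],"hand": 5},{"linear": [0,0.9,1.0],"twist": [0,0,0],"hand": 5},{"linear": [0,0.9,1.0],"twist": [0,0,0],"hand": 5},{"linear": [0,0.9,1.0],"twist": [0,0,0],"hand": 5},{"linear": [0,0.9,1.0],"twist": [0,0,0],"hand": 5},{"linear": [0,0.9,1.0],"twist": [0,0,0],"hand": 5}]}}

```text
t: 4.45
tool_pos: [0.5205, 0.1767, 0.09]
tcp_rot: [-2.322, 2.114, -0.003]
force: [-1.1, 0.0, 5.6]
opening: 0.153
```

Run:
```python
from fit import *
s=r.state();print(s["t"],s["tool_pos"],s["force"],s["moment"],s["opening"]);delta([.5204,.1765,.0893],Rhold())
s=r.state();delta([*s["tool_pos"][:2],.25],Rhold())
```

```text
4.45 [0.52050558 0.17665209 0.0900259 ] [-1.07600119  0.02536157  5.59105674] [-0.07406664  0.16010968 -0.00931437] 0.15304470979473048
linear [0.1, 0.1, 0.7] twist [-0.0027, -0.0005, -0.0003]
linear [0.1, -0.4, -160.0] twist [-0.0027, -0.0005, -0.0003]
```

>>> {"fn": "play_rows", "kwargs": {"deltas": [{"linear": [0,0,-12],"twist": [0,0,0],"hand": 5},{"linear": [0,0,-30],"twist": [0,0,0],"hand": 5},{"linear": [0,0,-50],"twist": [0,0,0],"hand": 5},{"linear": [0,0,-75],"twist": [0,0,0],"hand": 5},{"linear": [0,0,-105],"twist": [0,0,0],"hand": 5},{"linear": [0,0,-135],"twist": [0,0,0],"hand": 5},{"linear": [0,0,-158],"twist": [0,0,0],"hand": 5},{"linear": [0,0,-165],"twist": [0,0,0],"hand": 5}]}}

```text
t: 5.45
tool_pos: [0.5207, 0.1769, 0.2568]
tcp_rot: [-2.32, 2.112, -0.006]
force: [0.2, 0.3, -2.0]
opening: 0.157
```

Run:
```python
from fit import *
s=r.state();print(s["t"],s["tool_pos"],s["joints"],s["force"],s["moment"],s["opening"])
t=eyes.camera("scene")["image"];crop(t,180,90,380,240,4,"s3.png")
M=Rc(CY)
for i in (45,0,-45):
    p=C0+M@np.array([0,i,110])/1000; print(i,p); delta(p,Rcoup())
```

```text
5.45 [0.52071099 0.17685595 0.25679297] [ 2.01395587e-01  2.21553928e-01  1.51689495e+00 -7.79904151e-04
  1.39745563e+00  1.67832254e+00] [ 0.20352638  0.28703428 -2.04807772] [ 0.02469698  0.03339953 -0.00476719] 0.15720061715320074
45 [ 0.5311194  -0.10141196  0.18912424]
linear [278.0, 16.0, 67.5] twist [-0.4931, 0.0358, -0.1458]
0 [ 0.54192963 -0.14509421  0.18912424]
linear [322.5, 9.4, 67.5] twist [-0.4931, 0.0358, -0.1458]
-45 [ 0.55273985 -0.18877646  0.18912424]
linear [367.0, 2.7, 67.6] twist [-0.4931, 0.0358, -0.1458]
```

View pics/s3.png

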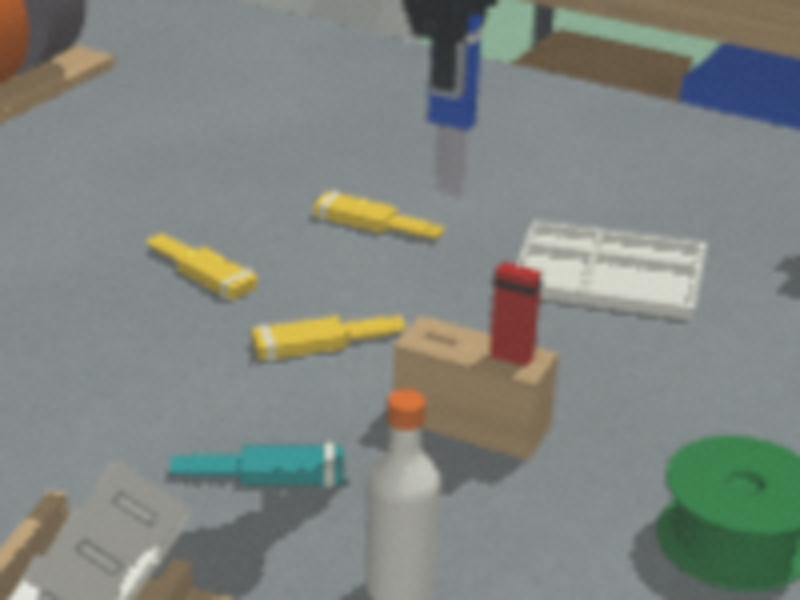

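>>> {"fn": "play_rows", "kwargs": {"deltas": [{"linear": [35,2,-10],"twist": [-0.03,0,-0.01],"hand": 5},{"linear": [80,4,-15],"twist": [-0.08,0.006,-0.025],"hand": 5},{"linear": [125,7,-15],"twist": [-0.15,0.011,-0.045],"hand": 5},{"linear": [170,10,-15],"twist": [-0.25,0.018,-0.075],"hand": 5},{"linear": [215,12,0],"twist": [-0.35,0.025,-0.105],"hand": 5},{"linear": [255,15,30],"twist": [-0.44,0.032,-0.13],"hand": 5},{"linear": [278,16,55],"twist": [-0.493,0.036,-0.146],"hand": 5},{"linear": [278,16,67.5],"twist": [-0.493,0.036,-0.146],"hand": 5}]}}

```text
t: 6.5
tool_pos: [0.5306, -0.1022, 0.1855]
tcp_rot: [2.143, -1.68, -0.425]
force: [-1.0, 0.9, -2.0]
opening: 0.156
```

Run:
```python
from fit import *
s=r.state();print(s["t"],s["tool_pos"],s["joints"],s["force"],s["moment"],s["opening"]);c=eyes.camera("wrist")
cv2.imwrite("pics/w3.png",c["image"][:,:,::-1]); T=camT(c,s); np.savez("w3.npz",T=T)
M=Rc(CY)
p=C0+M@np.array([0,45,110])/1000; delta(p,Rcoup())
P=L@M.T+C0;print(proj(c,T,P).round(1).tolist())
```

```text
6.5 [ 0.53059697 -0.10224325  0.18546165] [-0.18736572  0.51688937  1.34247323 -0.19879131  1.7346664   1.15483134] [-1.01208275  0.89035101 -1.98488167] [ 0.10055737 -0.2520679   0.01899224] 0.1562890097990653
linear [0.7, 0.9, -3.8] twist [0.0046, 0.0035, 0.0006]
[[229.9, 155.4], [409.7, 155.2], [400.6, 214.0], [231.9, 214.1], [262.0, 185.6], [317.9, 185.6], [373.9, 185.6]]
```

View pics/w3.png

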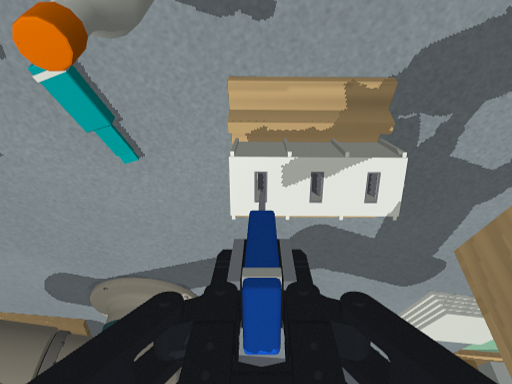

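The held blade points at the left slot (261,185), and the other two slots are at (316,186) and (372,187). I'll enlarge to refine the fit.

Run:
```python
from fit import *
im=cv2.imread("pics/w3.png")[:,:,::-1];crop(im,220,140,415,230,4,"w3c.png");crop(im,235,150,295,240,7,"w3d.png")
```

```text
(no output)
```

View pics/w3c.png

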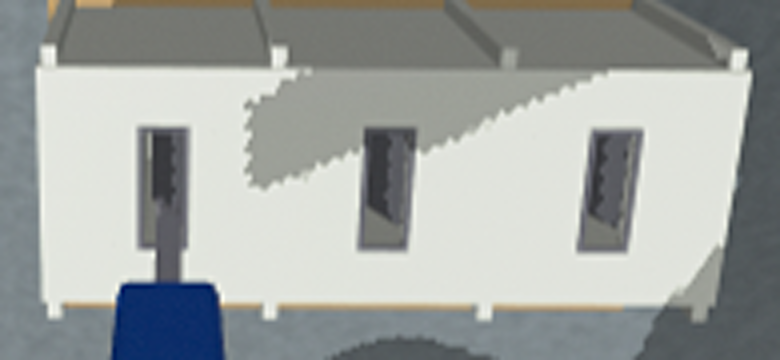

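View pics/w3d.png

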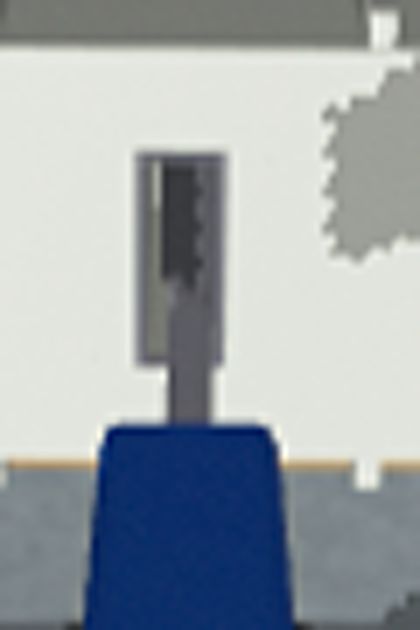

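```bash
cat >> fit.py <<'E'
KW=dict(camera_matrix=np.array([[326.958,0,261.3925],[0,326.958,188.0791],[0,0,1.]]))
SL=np.array([[12,4,0],[12,-4,0],[-12,-4,0],[-12,4,0]])/1000
def fits(T,loc,uv,zfix=True,x0=(C0[0],C0[1],CY)):
    def f(x):
        M=Rc(x[2],np.radians(28) if zfix else x[3]);P=loc@M.T+[x[0],x[1],.092 if zfix else x[4]];return (proj(KW,T,P)-uv).ravel()
    q=least_squares(f,list(x0)+([] if zfix else [np.radians(28),.092]));return q
E
python3 - <<'E'
from fit import *
T=np.load("w3.npz")["T"]
loc=np.vstack([SL+[0,y,0] for y in (.045,0,-.045)]+[L[:1],L[1:2],L[3:4]])
uv=un([(137,127),(189,127),(186,249),(138,249),(365,128),(417,128),(409,251),(358,251),(592,129),(643,130),(630,252),(578,253),(37,67),(751,71),(46,304)],(220,140),4)
for z in (1,0):
    q=fits(T,loc,uv,z);print(q.x.round(4),np.degrees(q.x[2]),np.sqrt(np.mean(q.fun**2)));print(q.fun.reshape(-1,2).round(1).tolist())
# blade tip: held pose prediction
s=r.state();TM=R.from_rotvec(s["tcp_rot"]).as_matrix();print("blade yax vs")
for d in (24,74): print(d,proj(KW,T,(s["tool_pos"]+TM@np.array([[0,-.01,0],[0,0.01,0]]).T.mean(1)+TM[:,2]*0+TM@np.array([0,0,d/1000])) ))
E
```

```text
[ 0.4898 -0.1569  0.2362] 13.530508243296559 1.2694426552275626
[[1.9, 1.3], [-1.1, 1.3], [-0.6, -1.2], [1.7, -1.2], [1.4, 1.2], [-1.6, 1.3], [-1.5, -1.5], [1.5, -1.5], [1.1, 1.2], [-1.6, 1.0], [-2.0, -1.5], [1.3, -1.8], [0.0, 0.3], [0.2, -0.1], [-0.5, -0.5]]
[ 0.4914 -0.1563  0.2314  0.5947  0.0937] 13.256215043281124 1.09240412982901
[[1.6, 0.7], [-1.3, 0.7], [-0.9, -0.6], [1.2, -0.7], [1.3, 0.8], [-1.6, 0.9], [-1.1, -0.7], [1.8, -0.8], [1.2, 1.0], [-1.5, 0.8], [-0.9, -0.6], [2.2, -0.9], [-0.2, -0.9], [-0.3, -0.6], [-1.5, 0.7]]
blade yax vs
24 [[260.53764445 231.53996221]]
74 [[260.63078665 199.60385234]]
```

Run:
```python
from fit import *
im=cv2.imread("pics/w3.png")[:,:,::-1];a=im[165:215,248:276];a=np.clip(a.astype(float)*1.6,0,255).astype(np.uint8)
cv2.imwrite("pics/w3e.png",cv2.resize(a[:,:,::-1],None,fx=12,fy=12,interpolation=cv2.INTER_NEAREST))
```

```text
(no output)
```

View pics/w3e.png

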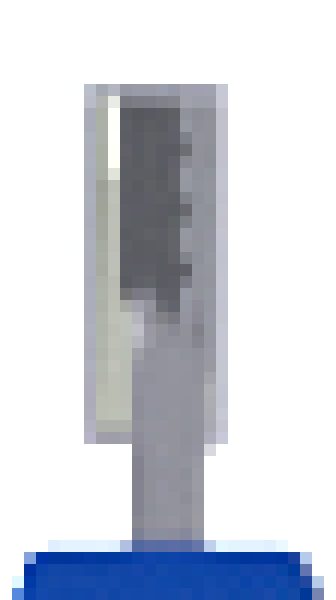

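Run:
```python
from fit import *
T=np.load("w3.npz")["T"];s=r.state();M=R.from_rotvec(s["tcp_rot"]).as_matrix()
for n,l in dict(sh=(0,-15,24),shL=(-7,-15,24),shR=(7,-15,24),bl0=(0,-10,24),tipfar=(0,-10,74),tipback=(0,10,74),taper=(0,-10,62)).items():
    print(n,proj(KW,T,s["tool_pos"]+M@np.array(l)/1000).round(1))
# where would tool-axis ray hit face with wrist fit
for x in [(.4898,-.1569,.2362),(C0[0],C0[1],CY)]:
    Mc=Rc(x[2]);o=np.array([x[0],x[1],.092])
    p=Mc.T@(s["tool_pos"]-o)*1000;d=Mc.T@M[:,2];print("in coupon TCP",p.round(2),"dir",d.round(4),"hit",(p-d*p[2]/d[2]).round(2), "x axis",(Mc.T@M[:,0]).round(4))
```

```text
sh [[260.5 207.1]]
shL [[247.8 207.1]]
shR [[273.1 207. ]]
bl0 [[260.5 215.4]]
tipfar [[260.6 186.3]]
tipback [[260.7 212.5]]
taper [[260.6 192.1]]
in coupon TCP [  2.26  44.95 106.86] dir [-4.6e-03  5.0e-04 -1.0e+00] hit [ 1.77 45.    0.  ] x axis [ 6.3e-03 -1.0e+00 -5.0e-04]
in coupon TCP [  0.93  45.67 106.15] dir [-0.0046  0.0035 -1.    ] hit [ 0.44 46.05  0.  ] x axis [ 6.0e-04 -1.0e+00 -3.5e-03]
```

>>> {"fn": "play_rows", "kwargs": {"deltas": [{"linear": [0,-0.8,5],"twist": [0.0046,0,0],"hand": 5},{"linear": [0,-0.8,10],"twist": [0.0046,0,0],"hand": 5},{"linear": [0,-0.8,15],"twist": [0.0046,0,0],"hand": 5},{"linear": [0,-0.8,20],"twist": [0.0046,0,0],"hand": 5},{"linear": [0,-0.8,25],"twist": [0.0046,0,0],"hand": 5},{"linear": [0,-0.8,28],"twist": [0.0046,0,0],"hand": 5},{"linear": [0,-0.8,28],"twist": [0.0046,0,0],"hand": 5},{"linear": [0,-0.8,28],"twist": [0.0046,0,0],"hand": 5}]}}

```text
t: 7.55
tool_pos: [0.5179, -0.104, 0.1603]
tcp_rot: [2.148, -1.682, -0.423]
force: [0.2, 0.1, -0.5]
opening: 0.158
```

```bash
cat > look.py <<'E'
from fit import *
import sys
n=sys.argv[1];s=r.state();print(s["t"],s["tool_pos"].round(4),"F",s["force"].round(2),"op",round(s["opening"],3));c=eyes.camera("wrist")
cv2.imwrite(f"pics/{n}.png",c["image"][:,:,::-1]);T=camT(c,s);np.savez(n+".npz",T=T)
M=R.from_rotvec(s["tcp_rot"]).as_matrix();print("F tool",(M.T@s["force"]).round(2),"mom tool",(M.T@s["moment"]).round(3))
x=(.4898,-.1569,.2362);Mc=Rc(x[2]);o=np.array([x[0],x[1],.092]);print("TCP in coupon",(Mc.T@(s["tool_pos"]-o)*1000).round(2),"dir",(Mc.T@M[:,2]).round(4),"x",(Mc.T@M[:,0]).round(4))
if len(sys.argv)>2:
    b=[int(v) for v in sys.argv[2:6]];crop(c["image"],*b,int(sys.argv[6]),n+"c.png")
E
python3 look.py w4 220 120 420 270 4
```

```text
7.55 [ 0.5179 -0.104   0.1603] F [ 0.15  0.1  -0.53] op 0.158
F tool [-0.06 -0.4   0.38] mom tool [ 0.307  0.054 -0.03 ]
TCP in coupon [ 3.04 44.89 78.94] dir [ 2.e-04  5.e-04 -1.e+00] x [ 6.2e-03 -1.0e+00 -5.0e-04]
```

View pics/w4c.png

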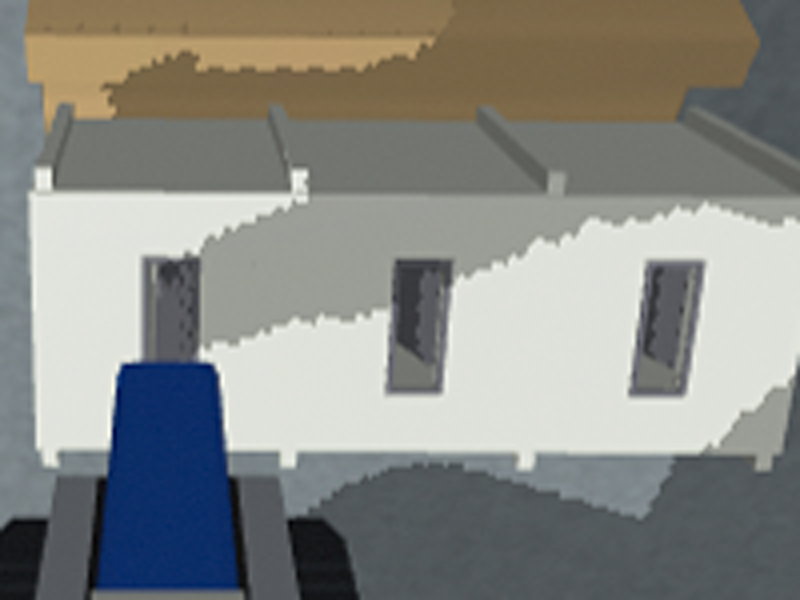

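Run:
```python
from fit import *
im=cv2.imread("pics/w4.png")[:,:,::-1];a=im[175:225,245:285];a=np.clip(a.astype(float)*1.6,0,255).astype(np.uint8)
cv2.imwrite("pics/w4e.png",cv2.resize(a[:,:,::-1],None,fx=12,fy=12,interpolation=cv2.INTER_NEAREST))
```

```text
(no output)
```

View pics/w4e.png

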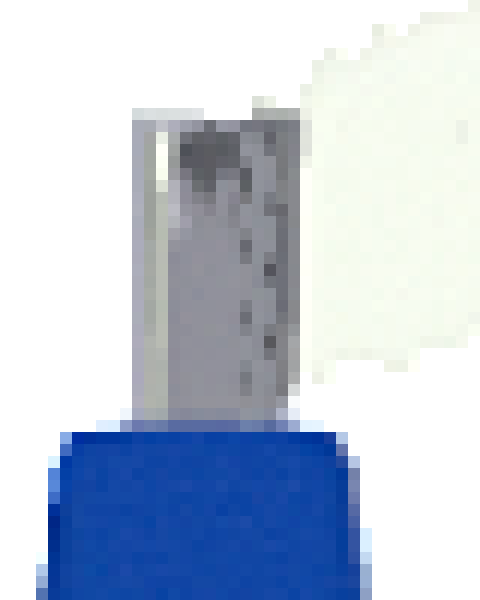

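```bash
python3 look.py w5 245 170 285 230 10; sed -n 1,3p /dev/null
```

```text
7.6 [ 0.518  -0.104   0.1603] F [ 0.24 -0.13 -0.08] op 0.154
F tool [ 0.19 -0.22 -0.03] mom tool [ 0.257 -0.021 -0.035]
TCP in coupon [ 3.05 44.86 79.01] dir [ 3.e-04  4.e-04 -1.e+00] x [ 6.2e-03 -1.0e+00 -4.0e-04]
```

View pics/w5c.png

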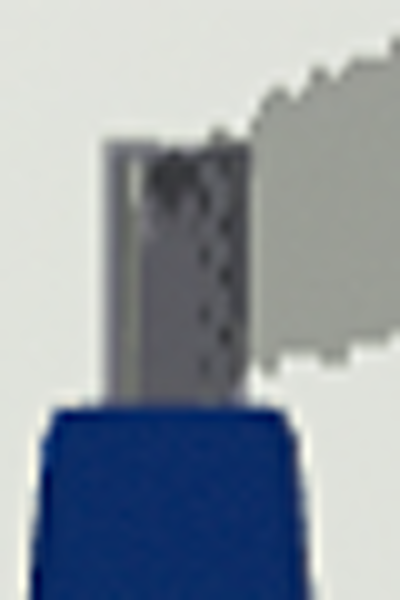

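>>> {"fn": "play_rows", "kwargs": {"deltas": [{"linear": [0.4,0,3],"twist": [0,0,0],"hand": 5},{"linear": [0.4,0,7],"twist": [0,0,0],"hand": 5},{"linear": [0.4,0,11],"twist": [0,0,0],"hand": 5},{"linear": [0.4,0,15],"twist": [0,0,0],"hand": 5},{"linear": [0.4,0,18],"twist": [0,0,0],"hand": 5},{"linear": [0.4,0,20],"twist": [0,0,0],"hand": 5},{"linear": [0.4,0,20],"twist": [0,0,0],"hand": 5},{"linear": [0.4,0,20],"twist": [0,0,0],"hand": 5}]}}

```text
t: 8.65
tool_pos: [0.5088, -0.1062, 0.1426]
tcp_rot: [2.148, -1.682, -0.424]
force: [-0.5, 1.1, -0.8]
opening: 0.159
```

```bash
python3 look.py w6 220 120 420 270 4
```

```text
8.65 [ 0.5088 -0.1062  0.1426] F [-0.52  1.08 -0.78] op 0.159
F tool [-1.17 -0.15  0.81] mom tool [ 0.346 -0.313  0.023]
TCP in coupon [ 3.05 44.81 58.94] dir [ 1.e-04  1.e-03 -1.e+00] x [ 0.0064 -1.     -0.001 ]
```

View pics/w6c.png

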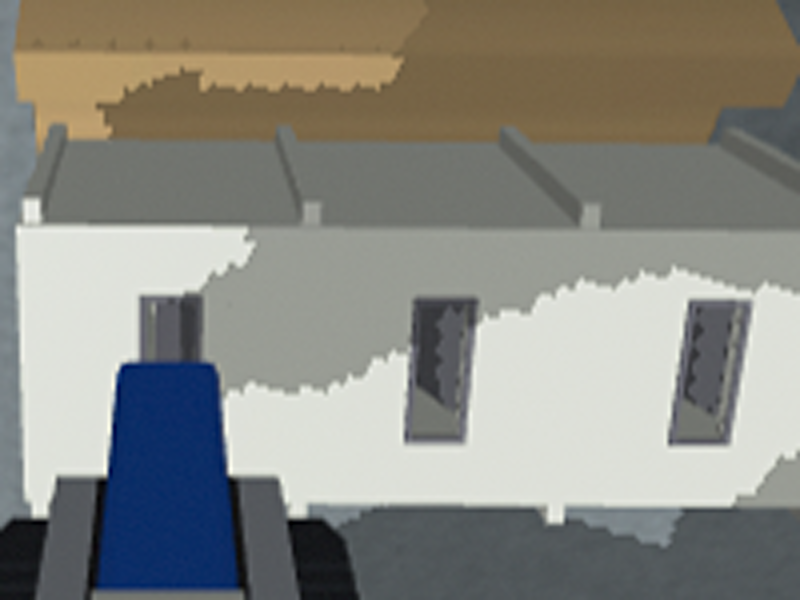

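>>> {"fn": "play_rows", "kwargs": {"deltas": [{"linear": [0,0,2],"twist": [0,0,0],"hand": 5},{"linear": [0,0,4],"twist": [0,0,0],"hand": 5},{"linear": [0,0,6],"twist": [0,0,0],"hand": 5},{"linear": [0,0,8],"twist": [0,0,0],"hand": 5},{"linear": [0,0,10],"twist": [0,0,0],"hand": 5},{"linear": [0,0,11],"twist": [0,0,0],"hand": 5},{"linear": [0,0,12],"twist": [0,0,0],"hand": 5},{"linear": [0,0,13],"twist": [0,0,0],"hand": 5}]}}

```text
t: 9.7
tool_pos: [0.5028, -0.1076, 0.1311]
tcp_rot: [2.148, -1.682, -0.424]
force: [0.0, 4.3, 0.5]
opening: 0.156
```

```bash
python3 look.py w7 220 120 420 270 4
```

```text
9.7 [ 0.5028 -0.1076  0.1311] F [0.02 4.27 0.52] op 0.156
F tool [-4.14 -0.68 -0.93] mom tool [ 0.237 -1.057  0.025]
TCP in coupon [ 2.99 44.93 45.83] dir [-1.0e-04  1.3e-03 -1.0e+00] x [ 0.0064 -1.     -0.0013]
```

>>> {"fn": "play_rows", "kwargs": {"deltas": [{"linear": [0,0,1],"twist": [0,0,0],"hand": 5},{"linear": [0,0,2.5],"twist": [0,0,0],"hand": 5},{"linear": [0,0,4],"twist": [0,0,0],"hand": 5},{"linear": [0,0,5.5],"twist": [0,0,0],"hand": 5},{"linear": [0,0,7],"twist": [0,0,0],"hand": 5},{"linear": [0,0,8.5],"twist": [0,0,0],"hand": 5},{"linear": [0,0,10],"twist": [0,0,0],"hand": 5},{"linear": [0,0,11],"twist": [0,0,0],"hand": 5}]}}

```text
t: 10.75
tool_pos: [0.4976, -0.1087, 0.1211]
tcp_rot: [2.148, -1.682, -0.425]
force: [-0.5, 4.8, 1.2]
opening: 0.154
```

```bash
python3 look.py w8 220 120 420 270 4
```

```text
10.75 [ 0.4976 -0.1087  0.1211] F [-0.55  4.82  1.18] op 0.154
F tool [-4.82 -0.01 -1.31] mom tool [ 0.272 -1.026  0.007]
TCP in coupon [ 2.94 45.02 34.55] dir [-4.0e-04  1.5e-03 -1.0e+00] x [ 0.0065 -1.     -0.0015]
```

View pics/w8c.png

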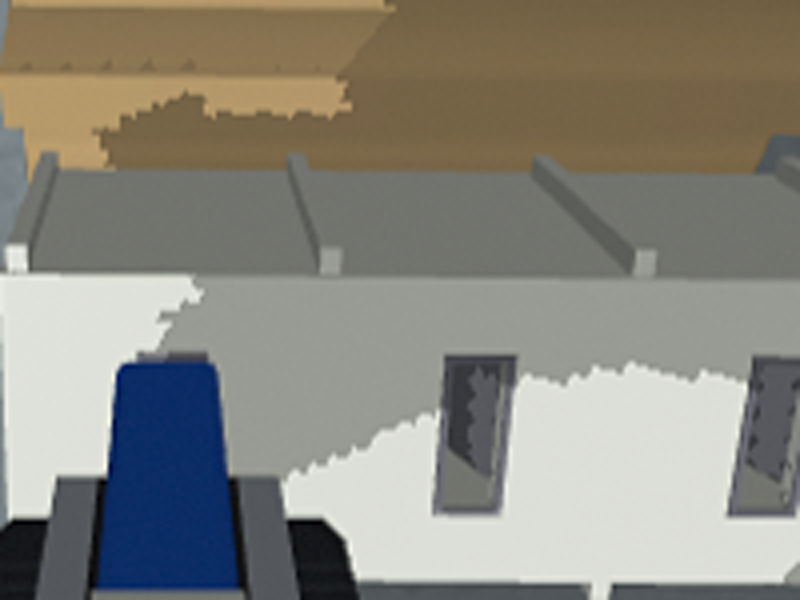

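>>> {"fn": "play_rows", "kwargs": {"deltas": [{"linear": [-0.3,0,0],"twist": [0,0,0],"hand": 5},{"linear": [-0.6,0,0],"twist": [0,0,0],"hand": 5},{"linear": [-0.9,0,0],"twist": [0,0,0],"hand": 5},{"linear": [-1.2,0,0],"twist": [0,0,0],"hand": 5},{"linear": [-1.2,0,0],"twist": [0,0,0],"hand": 5},{"linear": [-1.2,0,0],"twist": [0,0,0],"hand": 5},{"linear": [-1.2,0,0],"twist": [0,0,0],"hand": 5},{"linear": [-1.2,0,0],"twist": [0,0,0],"hand": 5}]}}

```text
t: 11.8
tool_pos: [0.4972, -0.1076, 0.121]
tcp_rot: [2.148, -1.682, -0.425]
force: [-0.2, 3.4, -0.8]
opening: 0.158
```

```bash
python3 look.py w9
```

```text
11.8 [ 0.4972 -0.1076  0.121 ] F [-0.16  3.4  -0.75] op 0.158
F tool [-3.34 -0.94  0.37] mom tool [ 0.369 -0.69   0.036]
TCP in coupon [ 2.91 46.15 34.44] dir [-5.0e-04  1.4e-03 -1.0e+00] x [ 0.0065 -1.     -0.0014]
```

>>> {"fn": "play_rows", "kwargs": {"deltas": [{"linear": [-0.4,0,0],"twist": [0,0,0],"hand": 5},{"linear": [-0.8,0,0],"twist": [0,0,0],"hand": 5},{"linear": [-0.8,0,1],"twist": [0,0,0],"hand": 5},{"linear": [-0.8,0,2.2],"twist": [0,0,0],"hand": 5},{"linear": [-0.8,0,3.4],"twist": [0,0,0],"hand": 5},{"linear": [-0.8,0,4.6],"twist": [0,0,0],"hand": 5},{"linear": [-0.8,0,5.8],"twist": [0,0,0],"hand": 5},{"linear": [-0.8,0,7],"twist": [0,0,0],"hand": 5}]}}

```text
t: 12.85
tool_pos: [0.4941, -0.1081, 0.1149]
tcp_rot: [2.148, -1.682, -0.423]
force: [1.6, -0.5, 2.4]
opening: 0.158
```

```bash
python3 look.py w10
```

```text
12.85 [ 0.4941 -0.1081  0.1149] F [ 1.6  -0.53  2.39] op 0.158
F tool [ 0.89 -0.13 -2.78] mom tool [0.238 0.164 0.075]
TCP in coupon [ 3.05 46.43 27.59] dir [ 0.e+00  3.e-04 -1.e+00] x [ 6.2e-03 -1.0e+00 -3.0e-04]
```

>>> {"fn": "play_rows", "kwargs": {"deltas": [{"linear": [0,0,0.5],"twist": [0,0,0],"hand": 5},{"linear": [0,0,1],"twist": [0,0,0],"hand": 5},{"linear": [0,0,1.5],"twist": [0,0,0],"hand": 5},{"linear": [0,0,2],"twist": [0,0,0],"hand": 5},{"linear": [0,0,2.5],"twist": [0,0,0],"hand": 5},{"linear": [0,0,3],"twist": [0,0,0],"hand": 5},{"linear": [0,0,3.5],"twist": [0,0,0],"hand": 5},{"linear": [0,0,4],"twist": [0,0,0],"hand": 5}]}}

```text
t: 13.9
tool_pos: [0.4928, -0.1084, 0.1123]
tcp_rot: [2.148, -1.682, -0.422]
force: [2.9, 0.1, 8.9]
opening: 0.156
```

```bash
python3 look.py w11 220 170 420 320 4
```

```text
13.9 [ 0.4928 -0.1084  0.1123] F [2.86 0.14 8.91] op 0.156
F tool [ 0.52  1.69 -9.19] mom tool [ 0.026 -0.153  0.013]
TCP in coupon [ 3.02 46.42 24.61] dir [ 0.0011  0.     -1.    ] x [ 0.0059 -1.     -0.    ]
```

View pics/w11c.png

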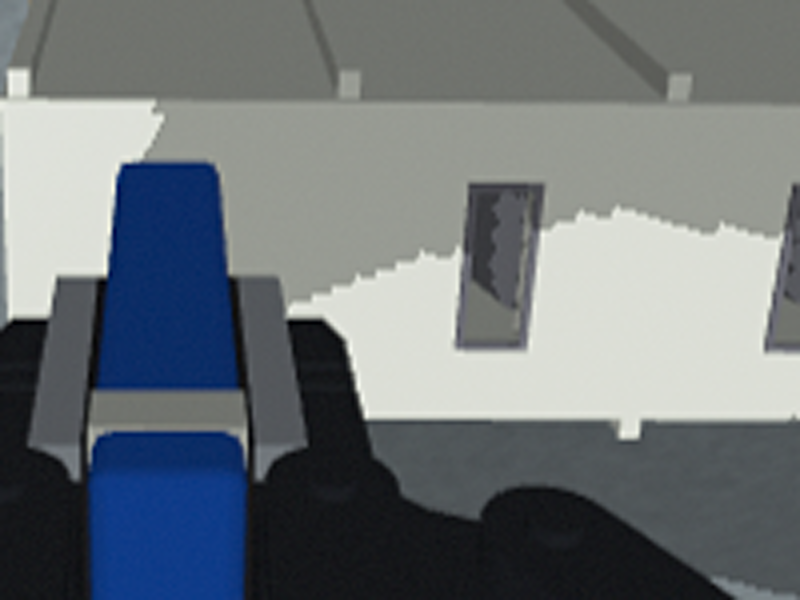

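>>> {"fn": "play_rows", "kwargs": {"deltas": [{"linear": [0,0,1],"twist": [0,0,0],"hand": 5},{"linear": [0,0,1.5],"twist": [0,0,0],"hand": 5},{"linear": [0,0,2],"twist": [0,0,0],"hand": 5},{"linear": [0,0,2.5],"twist": [0,0,0],"hand": 5},{"linear": [0,0,2.5],"twist": [0,0,0],"hand": 5},{"linear": [0,0,2.5],"twist": [0,0,0],"hand": 5},{"linear": [0,0,2.5],"twist": [0,0,0],"hand": 5},{"linear": [0,0,2.5],"twist": [0,0,0],"hand": 5}]}}

```text
t: 14.95
tool_pos: [0.4928, -0.1085, 0.1123]
tcp_rot: [2.15, -1.684, -0.418]
force: [4.0, 1.8, 13.3]
opening: 0.158
```

```bash
python3 look.py w12; python3 -c "
from h import *
crop(eyes.camera('scene')['image'],150,150,300,290,5,'s4.png')"
```

```text
14.95 [ 0.4928 -0.1085  0.1123] F [ 3.97  1.82 13.34] op 0.158
F tool [ -0.84   2.42 -13.8 ] mom tool [-0.237 -0.223  0.044]
TCP in coupon [ 3.02 46.41 24.61] dir [ 3.9e-03 -8.0e-04 -1.0e+00] x [ 5.3e-03 -1.0e+00  8.0e-04]
```

View pics/s4.png

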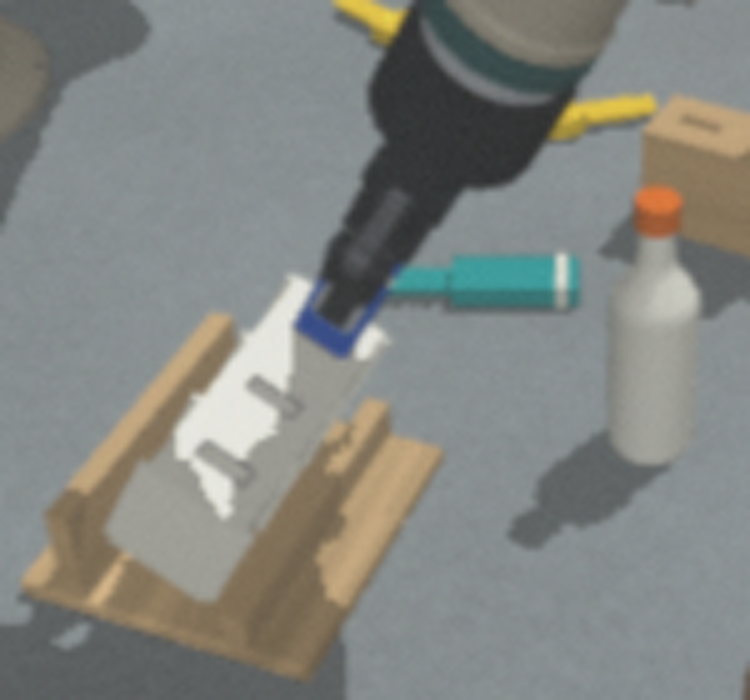

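The blade is hard against the face: TCP is unchanged with 13.8 N axial. Releasing.

>>> {"fn": "play_rows", "kwargs": {"deltas": [{"linear": [0,0,0],"twist": [0,0,0],"hand": 12},{"linear": [0,0,0],"twist": [0,0,0],"hand": 18},{"linear": [0,0,0],"twist": [0,0,0],"hand": 26},{"linear": [0,0,0],"twist": [0,0,0],"hand": 34},{"linear": [0,0,0],"twist": [0,0,0],"hand": 42},{"linear": [0,0,0],"twist": [0,0,0],"hand": 50},{"linear": [0,0,0],"twist": [0,0,0],"hand": 50},{"linear": [0,0,0],"twist": [0,0,0],"hand": 50}]}}

```text
t: 16.05
tool_pos: [0.4928, -0.1085, 0.1123]
tcp_rot: [2.15, -1.684, -0.418]
force: [-0.4, 0.3, 0.1]
opening: 0.591
```

```bash
python3 look.py w13 150 120 400 310 3
```

```text
16.05 [ 0.4928 -0.1085  0.1123] F [-0.42  0.32  0.11] op 0.591
F tool [-0.41  0.35  0.06] mom tool [ 0.215  0.03  -0.019]
TCP in coupon [ 3.02 46.39 24.63] dir [ 4.e-03 -8.e-04 -1.e+00] x [ 5.3e-03 -1.0e+00  8.0e-04]
```

View pics/w13c.png

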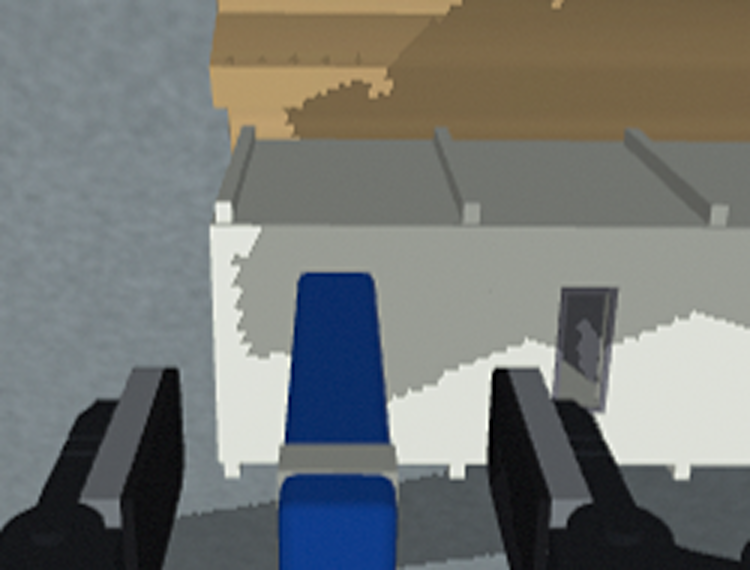

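>>> {"fn": "play_rows", "kwargs": {"deltas": [{"linear": [0,0,-8],"twist": [0,0,0],"hand": 50},{"linear": [0,0,-20],"twist": [0,0,0],"hand": 50},{"linear": [0,0,-35],"twist": [0,0,0],"hand": 50},{"linear": [0,0,-55],"twist": [0,0,0],"hand": 50},{"linear": [0,0,-75],"twist": [0,0,0],"hand": 50},{"linear": [0,0,-95],"twist": [0,0,0],"hand": 50},{"linear": [0,0,-110],"twist": [0,0,0],"hand": 50},{"linear": [0,0,-115],"twist": [0,0,0],"hand": 50}]}}

```text
t: 17.1
tool_pos: [0.5457, -0.0957, 0.2151]
tcp_rot: [2.151, -1.685, -0.416]
force: [-0.3, -0.5, -0.2]
opening: 0.586
```

```bash
python3 look.py w14 200 130 400 280 4;python3 -c "
from h import *
crop(eyes.camera('scene')['image'],150,140,320,290,4.5,'s5.png')"
```

```text
17.1 [ 0.5457 -0.0957  0.2151] F [-0.33 -0.51 -0.25] op 0.586
F tool [0.42 0.28 0.42] mom tool [ 0.171 -0.079  0.031]
TCP in coupon [  2.8   46.39 140.96] dir [ 0.0058 -0.0016 -1.    ] x [ 0.0051 -1.      0.0016]
```

View pics/s5.png

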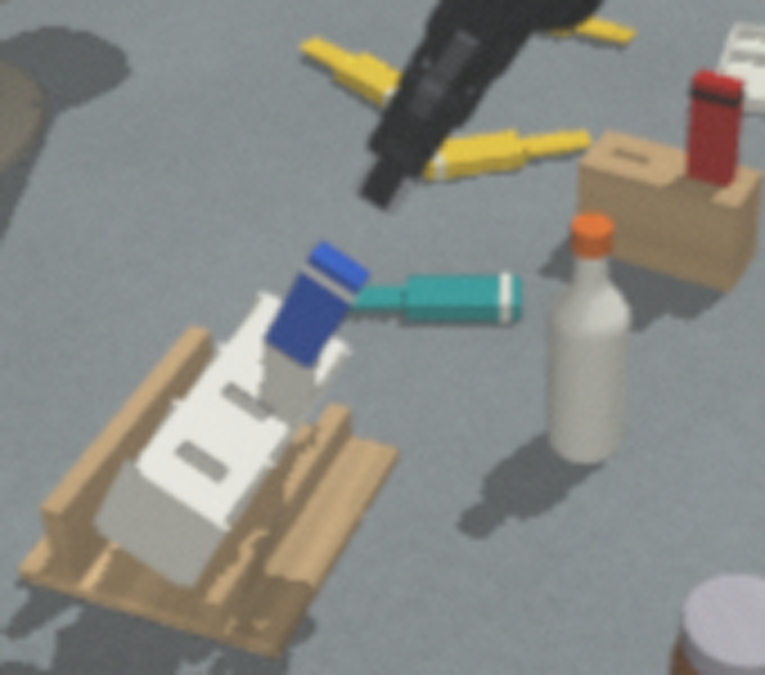

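View pics/w14c.png

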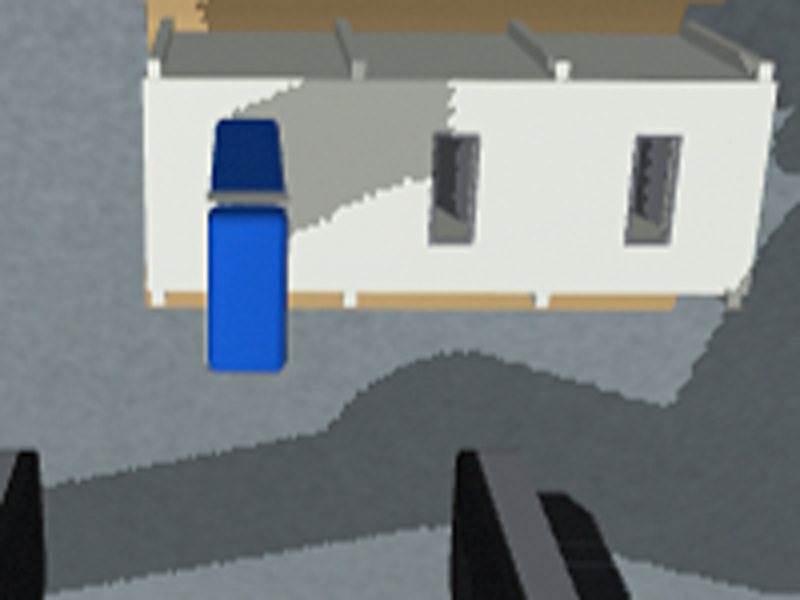

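Run:
```python
from fit import *
c=eyes.camera("scene");T=camT(c)
for o,y in (((.4908,-.1570),.0465),):
  M=Rc(.238);p0=np.array([*o,.092])
  for h in (0,8,72,80): print(h,((proj(c,T,p0+M@np.array([0,y,h/1000]))-[150,140]+.5)*4.5).round(0))
```

```text
0 [[285. 346.]]
8 [[291. 337.]]
72 [[336. 261.]]
80 [[342. 251.]]
```

```bash
python3 -c "
from plant import order
print(order.sign_off())"
```

```text
the job is handed in; nothing more can be done
None
```

The blue-handled blade stands fully home and let go in the print's robot-left end slot (the +y world side, nearest the holder). I judge that slot to be the light-drag one and handed the job in at about 17 s. I did not try the other two slots.

- **Feel:** About 39 mm in, the tongue pushed sideways with about 4.8 N, falling to 3.3 N as I moved the blade towards the far wall. Sliding in took about 1–3 N. That is too strong for the loose slot (under 1 N), and the tight one would have passed 14 N before 30 mm.
- **Home:** Near the end I pressed with 9 to 14 N and the blade moved no further. The tool stopped about 24.6 mm above the face, against 24 mm expected. After release, the handle's top appeared within 1 px of where it should be for a blade fully home.
- **Left as it was:** After letting go, the wrist force was about zero. In the last views the glue bottle, the scraper in its holder and the print stood undisturbed; the far corners of the table were not rechecked.
- **Disagreements:**
    - The wrist camera and the fixed cameras differed by about 2 mm on the print's position, so I aligned the blade to the slot in the wrist image instead.
    - The tongue turned out to be on the right, seen from the robot (the −y world side). So the print's own y axis runs opposite to what I assumed, and this slot may be slot_c rather than slot_a.

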